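# Set the lamp attenuator to its third click

## Task

Set the lamp's attenuator: with closed fingertips push the upright sliding lever fully home, to the end of its slot nearest the low steel block, then push it the other way three clicks, counting them by feel from home, and leave it resting in the third click with the hand clear. Do not let it go past the third click at any time, push it gently and never pinch it, and leave the loose things round about where they are.

Things in the scene. Friction and masses are not known exactly. Their poses are not given: they have to be found in the camera images.
- attenuator: Fixed grey attenuator box, 80 (x) x 240 (y) x 70 mm high; origin at the centre of its underside on the table. Its y axis runs along the lever's slot, in the middle of its flat top (height 70 mm). A cream lamp house, 82 mm high, 170 mm long, adjoins its +x side (x = 40 to 160 mm). A lens barrel sticks 20 mm out of its -x face, below the top.
- home_mark (a point): Centre of the top of a low dark steel block fixed across the attenuator's top, 50 (x) x 16 (y) x 12 mm high, 106 mm from the box's middle at its -y end. It marks the HOME end of the slot; the lever never reaches it.
- lever (a joint): Lever position in m along the attenuator's +y: 0 = home, on its inner stop; 0.080 = far end. A spring ball holds it in detents 16 mm apart: home 0, clicks at 0.016, 0.032, 0.048, 0.064, 0.080. Leaving one takes 4 to 7 N, fading to under 1 N half-way; 1 or 2 mm past that it jumps on by itself into the next (let go half-way, it may stick). Starts in click 1 or 2, or between.
- lever_tip (a point): Centre of the top of the lever, 124 mm above the table: an upright black plastic paddle, 26 mm wide (attenuator x), 10 mm thick (attenuator y, the sliding direction), rising 54 mm above the attenuator's top. At home it stands at attenuator y = -40 mm, 66 mm from the centre of the steel block.
- eyepiece: Bystander, leave alone: black stepped eyepiece, 38 mm across, 56 mm tall, standing on the table in front of the attenuator; origin at the centre of its underside.
- lens_ring: Bystander, leave alone: flat aluminium ring, 42 mm across, 10 mm high, lying on the lamp house; origin at the centre of its underside.
- glass_cube: Bystander, leave alone: clear glass block, 30 mm cube, in front of the attenuator; origin at the centre of its underside.
- post: Bystander, leave alone: thin steel post (12.6 mm) on a 40 mm round foot, 78 mm tall, standing past one end of the attenuator; origin at the centre of its underside.
- filter_can: Bystander, leave alone: plain round aluminium can, 48 mm across, 36 mm tall, past the other end of the attenuator; origin at the centre of its underside.
- screwdriver: Bystander, leave alone: screwdriver 150 mm long lying on the table to the robot's right; origin at the middle of its length.
- pen: Bystander, leave alone: white pen 120 mm long lying on the open notebook to the robot's left; origin on its axis, at the table side of it.

How it is judged:
By the outcome, as a careful person would: the job done as asked, in the order asked, and still so for the second after the job is handed in, with the robot touching nothing.
It also fails if it takes over 70 s, if anything falls off the work surface, if the arm or the gripper's body presses on something with over 40 N, if the wrist force passes 120 N, or if a joint passes its speed limit or range.

## Robot

A 6-joint arm with a two-finger parallel gripper is mounted at the origin on the work surface. World frame = base frame: x ahead of the robot, y to its left, z up, the work surface at z = 0. Lengths are in m, angles in rad, forces in N, time in s.
With the tool pointing down it reaches from about 0.35 to 0.975 m from the base axis. Payload 4.9 kg.
Tool frame: the origin (TCP) lies between the finger pads; the fingertips stand 22 mm ahead of it and the grasp point (between the pads) lies 3 mm ahead of it; z points along the fingers, y is the direction in which the jaws open and shut (so a half turn about z gives the same grasp; the last joint's range is limited). The gripper opens to 85 mm and grips with 20 to 120 N. Pads are 22 mm wide; open, the fingers measure 114 mm over their backs; the gripper's body (76 mm by 85 mm) begins 54 mm behind the grasp point. The pads swing forward as they close: fully open they stand 13 mm farther back than shut.
Start: joints at [1.104, 0.053, 1.613, -0, 1.476, -0.119], TCP at [0.213, 0.588, 0.253] pointing down, gripper open.
Joint ranges: [-3.01, 3.01], [-1.01, 2.22], [0.06, 2.58], [-1.02, 4.17], [0.09, 2.62], [-3.14, 3.14]. Speed limits (rad/s): [2.57, 2.57, 3.14, 3.14, 3.14, 3.14].

## Interface

Orientations are given as a rotation vector (axis times angle).
In Python, from cell import sense, capture, finish_job gives the robot as it stands.
- The arm moves only by the shell command python3 -m inch 'ROWS' [OPENING] [FORCE]. ROWS is JSON, a list of rows, each an object of numbers: "dx", "dy", "dz": the shift along the tool's x, y, z in mm; "wx", "wy", "wz": the turn, a rotation vector about the tool's x, y, z in degrees. In form: [{"dx": .., "dy": .., "dz": .., "wx": .., "wy": .., "wz": ..}, ...]. A call has 1 to 8 rows; each row shifts and turns the commanded pose from where the row before left it, along the tool's axes as they then stand; what a row does not reach is not made up. A row lasts 1/12 s, in which the tool goes at most 41.7 mm and 7.16 degrees, less where a joint would pass 70% of its speed; a pose out of reach is approached as far as the arm can. A call is refused whole if a number of a shift passes 41.7 or a number of a turn 7.16, either way. A call with a gripper value outside its range is refused whole. OPENING is the opening, from -1 (shut) to 1 (fully open), set as the call begins (- or left out, the last holds). The fingers move at their own pace and stop on an object; FORCE is the grip in N (left out, the last holds). Time passes only in rows, so rows that do not move let the fingers close. It gives the time, the measured TCP pose, the force and the opening at its end, in the units of the state.
- sense(): the state, without advancing time (a new reading comes with each control period).
- capture(name): name is "scene" or "top"; returns a dict with "pixels" (480x640x3 uint8, red, green, blue), "z_map" (480x640 float32, m along the optical axis (not along the pixel's ray), 0 where there is no reading), "K" (3x3 intrinsics, pixels), "extrinsics" (4x4, takes a point from camera to world coordinates). Camera axes: x right, y up, looking along -z (the intrinsics and any distortion apply to the point x, -y, -z); pixel columns grow to the right and rows downward; lengths in m; the calibration is good to about 2 mm. A picture is of the moment at which its call begins.
- finish_job(): hands the job in, once; it reports no verdict.
The state is a dict: "time": time; "joints": joint angles; "joint_vel": joint speeds; "joint_torque": joint torques, N m; "eef_pos": TCP position; "ee_rot": TCP orientation; "force": force on the tool from outside, world axes, zero at the start; "torque": the same for the moment, N m; "finger_gap": finger opening in m.
Only numpy, scipy, OpenCV 4.12 (cv2) and the standard library are available. Lean on these libraries where they do the work, as an engineer would, in place of code of your own. Each camera call takes 0.05 s, during which the arm holds its last target.

## Working session

There is one attempt and no reset: what is moved stays moved. The work goes in short steps, Python scripts to look and compute and a shell command to move; the robot and the scene stay as the last step left them, time stands still between calls to the robot, and variables do not carry over. Pictures are saved under pics/ and viewed, and the job is handed in when it is done.

```bash
ls; mkdir -p pics; python3 - <<'E'
from cell import sense,capture
import cv2,numpy as np
print(sense())
for n in("scene","top"):
    c=capture(n); cv2.imwrite(f"pics/{n}0.png",c["pixels"][:,:,::-1]); np.savez(f"{n}0.npz",**c)
    print(c["K"],c["extrinsics"])
E
```

```text
pics
{'time': 0.0, 'joints': array([ 1.10396196e+00,  5.33340849e-02,  1.61435591e+00, -1.20082045e-06,
        1.47597046e+00, -1.18974206e-01]), 'joint_vel': array([-0.00097389, -0.00069496, -0.00138163,  0.00143846, -0.00186735,
       -0.00038022]), 'joint_torque': array([-2.03845440e-03, -3.93674648e+01, -3.70172167e+01, -1.96420269e-04,
        7.01101148e-03, -1.03190101e-05]), 'eef_pos': array([0.21276883, 0.58703452, 0.2520401 ]), 'ee_rot': array([-0.54356306, -3.09360471,  0.00310971]), 'force': array([-0.1123888 , -0.02927552, -0.0228004 ]), 'torque': array([ 0.0195178 , -0.01688261, -0.03613523]), 'finger_gap': 0.08556812515348798}
[[608.64922215   0.         319.83702657]
 [  0.         608.64922215 242.05556249]
 [  0.           0.           1.        ]] [[-0.47696986 -0.73762062  0.47792842  1.26313641]
 [ 0.87884223 -0.40747226  0.24819891  0.43489114]
 [ 0.01166594  0.53840708  0.84260413  1.4351069 ]
 [ 0.          0.          0.          1.        ]]
[[511.78407017   0.         322.81779185]
 [  0.         511.78407017 236.26385514]
 [  0.           0.           1.        ]] [[-0.00558411  0.99154888 -0.12961339  0.35042606]
 [-0.99991102 -0.00710692 -0.01128928  0.01597364]
 [-0.01211502  0.12953881  0.99150034  1.26530239]
 [ 0.          0.          0.          1.        ]]
```

View pics/scene0.png

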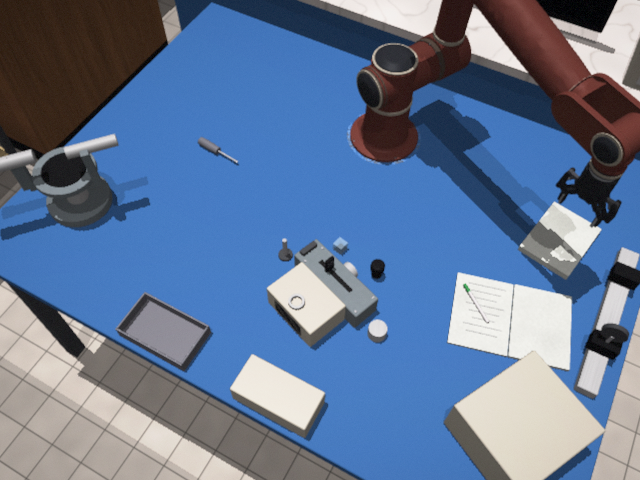

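View pics/top0.png

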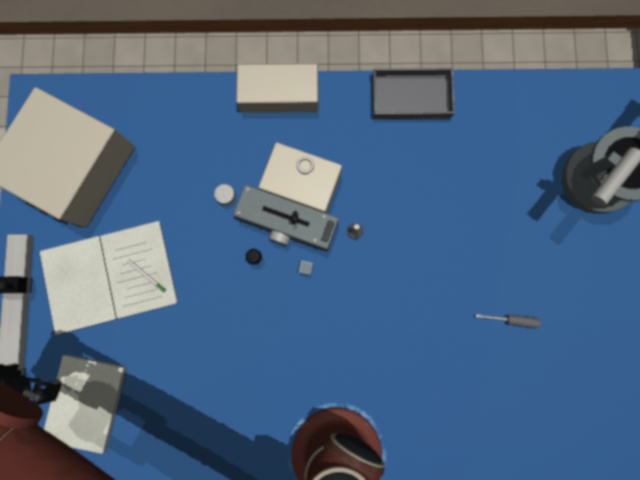

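The scene view shows the attenuator at about (335,285), the lever at (329,264) and the steel block at (309,249). In the top view the lever is at (294,217) and the block at (331,231), on the robot's right. The post stands at (355,230), next to the home end. I'll zoom in and measure.

```bash
cat > h.py <<'E'
import numpy as np,cv2
def load(n): return dict(np.load(n))
def cloud(c):
    K=c["K"];z=c["z_map"];v,u=np.mgrid[:480,:640]
    x=(u-K[0,2])/K[0,0]*z; y=(v-K[1,2])/K[1,1]*z
    P=np.stack([x,-y,-z],-1)
    E=c["extrinsics"]; P=P@E[:3,:3].T+E[:3,3]; P[z==0]=np.nan; return P
def proj(c,p):
    E=c["extrinsics"]; q=(np.asarray(p)-E[:3,3])@E[:3,:3]
    return np.array([c["K"][0,2]+c["K"][0,0]*q[...,0]/-q[...,2], c["K"][1,2]-c["K"][1,1]*q[...,1]/-q[...,2]]).T
def ray(c,uv,z):
    K=c["K"];E=c["extrinsics"];d=E[:3,:3]@np.array([(uv[0]-K[0,2])/K[0,0],-(uv[1]-K[1,2])/K[1,1],-1])
    o=E[:3,3]; return o+d*(z-o[2])/d[2]
E
python3 - <<'E'
from h import *
for n,b in(("scene",(255,220,145,135)),("top",(205,130,165,150))):
    c=load(n+"0.npz"); x,y,w,h=b; s=4 if n=="top" else 4
    im=c["pixels"][y:y+h,x:x+w,::-1]; cv2.imwrite(f"pics/{n}0z.png",cv2.resize(im,None,fx=s,fy=s,interpolation=cv2.INTER_CUBIC))
    P=cloud(c).reshape(-1,3)
    m=(abs(P[:,2]-.07)<.004)&(P[:,0]>.35)&(P[:,0]<.8)&(abs(P[:,1])<.35)
    Q=P[m]; print(n,m.sum(),cv2.minAreaRect(Q[:,:2].astype(np.float32)*1000),np.median(Q[:,2]))
    m=(P[:,2]>.10)&(P[:,2]<.14)&(P[:,0]>.45)&(P[:,0]<.8)&(abs(P[:,1])<.2)
    Q=P[m];print("lever",m.sum(),np.round(Q,4)[:30].tolist())
    m=(P[:,2]>.076)&(P[:,2]<.09)&(P[:,0]>.45)&(P[:,0]<.75)&(abs(P[:,1])<.2)
    print("house",cv2.minAreaRect(P[m][:,:2].astype(np.float32)*1000))
E
```

```text
scene 1909 ((610.6779174804688, 71.27203369140625), (291.59698486328125, 203.1460723876953), 69.20343780517578) 0.06975281072027006
lever 74 [[0.5401, 0.0921, 0.1196], [0.5466, 0.0925, 0.1244], [0.5467, 0.0953, 0.1269], [0.5425, 0.0962, 0.1215], [0.5411, 0.0983, 0.1212], [0.5469, 0.09, 0.118], [0.5485, 0.0935, 0.1231], [0.548, 0.0961, 0.1245], [0.5465, 0.0982, 0.1239], [0.5446, 0.1001, 0.1228], [0.555, 0.0885, 0.1238], [0.5535, 0.0905, 0.1232], [0.5536, 0.0934, 0.1256], [0.5532, 0.0959, 0.1271], [0.5499, 0.0972, 0.1233], [0.5499, 0.0999, 0.1254], [0.5456, 0.1007, 0.1198], [0.5569, 0.0867, 0.1201], [0.5549, 0.0885, 0.1187], [0.5563, 0.092, 0.1235], [0.5561, 0.0947, 0.1254], [0.5552, 0.097, 0.1261], [0.5509, 0.0977, 0.1203], [0.549, 0.0996, 0.119], [0.5457, 0.1009, 0.1153], [0.5646, 0.0878, 0.1275], [0.5613, 0.089, 0.1236], [0.5586, 0.0904, 0.1207], [0.5586, 0.0933, 0.1231], [0.5545, 0.094, 0.1176]]
house ((611.409423828125, 60.04179382324219), (266.89508056640625, 193.73135375976562), 70.7640380859375)
top 2843 ((558.1795654296875, 98.79663848876953), (179.7433624267578, 283.988311767
[... 231 characters left out ...]
32], [0.5555, 0.0894, 0.1236], [0.5534, 0.0985, 0.1232], [0.5522, 0.0958, 0.1295], [0.5532, 0.0939, 0.1238], [0.5534, 0.0918, 0.1226], [0.5536, 0.0895, 0.1218], [0.555, 0.0878, 0.1139], [0.5511, 0.0985, 0.1231], [0.5508, 0.0961, 0.1246], [0.5511, 0.094, 0.1227], [0.5505, 0.0915, 0.1262], [0.5512, 0.0895, 0.1223], [0.554, 0.0882, 0.1061], [0.5491, 0.0986, 0.1216], [0.5485, 0.0961, 0.1246], [0.5479, 0.0936, 0.1281], [0.5485, 0.0916, 0.1248], [0.5498, 0.0898, 0.117], [0.5523, 0.0885, 0.1025], [0.547, 0.101, 0.1206], [0.5459, 0.0983, 0.1265], [0.5464, 0.0962, 0.1235], [0.546, 0.0938, 0.1256]]
house ((605.0335083007812, 57.30299377441406), (259.93798828125, 191.00839233398438), 71.80606079101562)
```

View pics/scene0z.png

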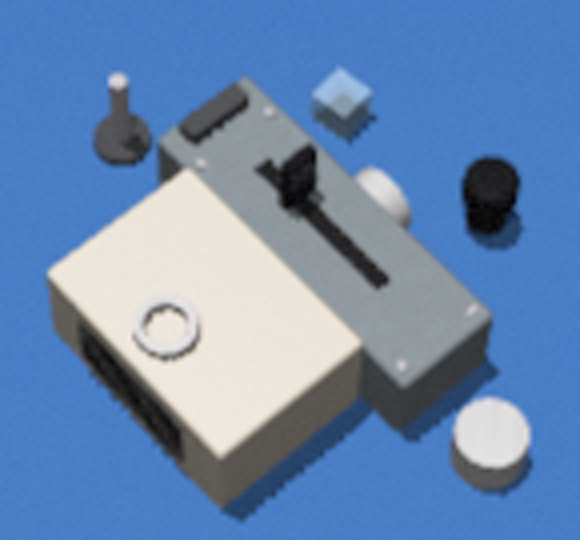

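View pics/top0z.png

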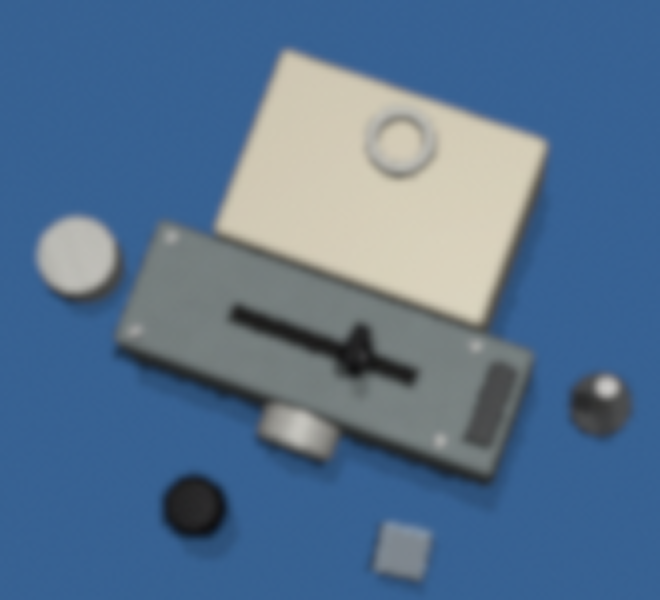

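The zoomed crops show the box's top corners: (163,220), (118,345), (490,480) and (533,350) in the top crop. I'll use both views to fix the frame.

```bash
python3 - <<'E'
from h import *
t=load("top0.npz"); s=load("scene0.npz")
T=lambda x,y:(205+x/4-.375,130+y/4-.375)
S=lambda x,y:(255+x/4-.375,220+y/4-.375)
r=lambda c,uv,z: ray(c,uv,z)
# local: (-x,+y) etc
ct=[r(t,T(*p),.07)[:2] for p in((163,220),(118,345),(490,480),(533,350))]
cs=[r(s,S(*p),.07)[:2] for p in((402,388),(490,322),(245,78),(160,145))]
loc=np.array([(40,120),(-40,120),(-40,-120),(40,-120)])/1e3
def fit(w):
    w=np.array(w);m=w.mean(0);H=loc.T@(w-m);U,_,V=np.linalg.svd(H);R=(U@V).T
    if np.linalg.det(R)<0: print("refl")
    res=w-(m+loc@R.T); return m,R,np.degrees(np.arctan2(R[1,0],R[0,0])),np.round(res*1000,1).tolist()
for n,w in(("top",ct),("scene",cs),("both",(np.array(ct)+cs)/2)):
    m,R,a,res=fit(w);print(n,m,a,res)
    c=t if n=="top" else s
    P=cloud(c).reshape(-1,3); q=(P[:,:2]-m)@R
    k=(P[:,2]>.118)&(P[:,2]<.132)&(abs(q[:,0])<.03)&(abs(q[:,1])<.09)
    print(" lever local",k.sum(),np.median(q[k],0),q[k].min(0),q[k].max(0),np.median(P[k,2]))
    print(" lever pts slot c:",[( (np.array(r(c,uv,z)[:2])-m)@R).round(4).tolist() for uv,z in ([(T(490,403),.082),(T(415,378),.07),(T(232,312),.07)] if n=="top" else [(S(214,108),.082),(S(262,163),.07),(S(383,283),.07)])])
tri=lambda a,b:0
E
```

```text
top [0.55415316 0.11680878] -20.082167764453438 [[-0.4, -1.7], [-0.8, -3.5], [-0.4, 1.8], [1.6, 3.3]]
 lever local 49 [-0.00061659 -0.02229775] [-0.01215948 -0.0273115 ] [ 0.01274752 -0.01690552] 0.12354965207604707
 lever pts slot c: [[0.0004, -0.1037], [0.0011, -0.0563], [0.0018, 0.0597]]
scene [0.5636559  0.11730443] -20.599079887228367 [[-4.5, -2.2], [3.0, -2.4], [1.8, 0.0], [-0.3, 4.5]]
 lever local 39 [ 0.00087517 -0.02428515] [-0.01437501 -0.03189438] [ 0.01355621 -0.01835844] 0.12318368556550063
 lever pts slot c: [[-0.0025, -0.1089], [-0.0037, -0.062], [-0.004, 0.0547]]
both [0.55890453 0.11705661] -20.33986622026492 [[-2.4, -1.9], [1.1, -2.9], [0.7, 0.9], [0.7, 3.9]]
 lever local 39 [ 0.00513628 -0.02241797] [-0.01012227 -0.02995067] [ 0.0178147  -0.01646997] 0.12318368556550063
 lever pts slot c: [[0.0014, -0.107], [0.0004, -0.0601], [0.0006, 0.0566]]
```

```bash
python3 - <<'E'
from h import *
from cell import sense
from scipy.spatial.transform import Rotation as Ro
st=sense();R=Ro.from_rotvec(st["ee_rot"]).as_matrix();print(R.round(3),np.degrees(np.arctan2(R[1,0],R[0,0])), np.degrees(np.arctan2(R[1,1],R[0,1])))
a=np.radians(-20.2);print("att y axis",-np.sin(a),np.cos(a), "angle 69.8")
# triangulate lever/box features
t=load("top0.npz"); s=load("scene0.npz")
T=lambda x,y:(205+x/4-.375,130+y/4-.375)
S=lambda x,y:(255+x/4-.375,220+y/4-.375)
def rd(c,uv):
    a=ray(c,uv,0.);o=c["extrinsics"][:3,3];d=a-o;return o,d/np.linalg.norm(d)
def tri(a,b):
    A=np.zeros((3,3));y=np.zeros(3)
    for o,d in(rd(t,a),rd(s,b)):
        M=np.eye(3)-np.outer(d,d);A+=M;y+=M@o
    p=np.linalg.solve(A,y);return p.round(4),(proj(t,p)-a).round(1),(proj(s,p)-b).round(1)
for n,a,b in(("c++",(163,220),(402,388)),("c-+",(118,345),(490,322)),("c--",(490,480),(245,78)),("c+-",(533,350),(160,145)),("block",(490,403),(214,108)),("slot-",(415,378),(262,163)),("slot+",(232,312),(383,283)),("ring",(400,142),(167,327)),("can",(77,257),(491,430)),("cube",(405,550),(342,95))):
    print(n,*tri(T(*a),S(*b)))
E
```

```text
[[-0.94   0.341 -0.001]
 [ 0.341  0.94  -0.002]
 [ 0.    -0.002 -1.   ]] 160.07552719592877 70.07555290627887
att y axis 0.34529819899853464 0.9384930227595559 angle 69.8
c++ [0.6349 0.2137 0.063 ] [ 0.6 -0.3] [0.7 0. ]
c-+ [0.5611 0.2409 0.052 ] [ 0.9 -0.4] [1. 0.]
c-- [0.4774 0.0174 0.0569] [ 1.  -0.4] [0.9 0.1]
c+- [ 0.5538 -0.007   0.0611] [ 0.2 -0.1] [0.2 0. ]
block [0.5203 0.0173 0.0787] [ 0.9 -0.4] [0.9 0.1]
slot- [0.5369 0.0619 0.0686] [ 0.7 -0.3] [0.7 0.1]
slot+ [0.5774 0.171  0.068 ] [ 0.6 -0.3] [0.7 0. ]
ring [0.6767 0.0702 0.0818] [ 0.6 -0.3] [0.7 0.1]
can [0.6195 0.2712 0.0321] [ 0.8 -0.3] [0.8 0. ]
cube [0.438  0.0707 0.0222] [ 0.4 -0.2] [0.4 0. ]
```

The tool's y axis already lies along the slot (70.1° against 69.7°), so I don't need to turn the wrist. I'll shut the fingers and cross over at height.

```bash
python3 -m inch '[{"dx":-13,"dy":-8},{"dx":-27,"dy":-17},{"dx":-27,"dy":-17},{"dx":-27,"dy":-17},{"dx":-27,"dy":-17},{"dx":-27,"dy":-17},{"dx":-27,"dy":-17},{"dx":-27,"dy":-17}]' -1 40
python3 -m inch '[{"dx":-27,"dy":-17},{"dx":-27,"dy":-17},{"dx":-27,"dy":-17},{"dx":-27,"dy":-17},{"dx":-27,"dy":-17},{"dx":-27,"dy":-17},{"dx":-27,"dy":-17},{"dx":-13,"dy":-8}]'
```

```text
validation failed for argument at $[0]...
validation failed for argument at $[0]...
```

```bash
cat > where.py <<'E'
from h import *
from cell import sense
from scipy.spatial.transform import Rotation as Ro
st=sense();p=st["eef_pos"];R=Ro.from_rotvec(st["ee_rot"]).as_matrix()
C=np.array([.5572,.1165]);a=np.radians(69.7);Y=np.array([np.cos(a),np.sin(a)]);X=np.array([np.sin(a),-np.cos(a)])
d=p[:2]-C
print("t",st["time"],"pos",p.round(4),"localx,y mm",(d@X*1e3).round(1),(d@Y*1e3).round(1),"toolyaw y",np.degrees(np.arctan2(R[1,1],R[0,1])).round(2),"zaxis",R[:,2].round(3))
f=st["force"];print("F along slot",(f[:2]@Y).round(2),"F",f.round(2),"gap",st["finger_gap"])
E
python3 where.py
```

```text
t 0.1 pos [0.2128 0.5871 0.2522] localx,y mm -486.3 321.9 toolyaw y 70.08 zaxis [-0.001 -0.002 -1.   ]
F along slot 0.69 F [-0.55  0.94  0.56] gap 0.0855728765102822
```

```bash
python3 -m inch '[{"dx":-13,"dy":-8,"dz":0,"wx":0,"wy":0,"wz":0},{"dx":-27,"dy":-17,"dz":0,"wx":0,"wy":0,"wz":0},{"dx":-27,"dy":-17,"dz":0,"wx":0,"wy":0,"wz":0},{"dx":-27,"dy":-17,"dz":0,"wx":0,"wy":0,"wz":0},{"dx":-27,"dy":-17,"dz":0,"wx":0,"wy":0,"wz":0},{"dx":-27,"dy":-17,"dz":0,"wx":0,"wy":0,"wz":0},{"dx":-27,"dy":-17,"dz":0,"wx":0,"wy":0,"wz":0},{"dx":-27,"dy":-17,"dz":0,"wx":0,"wy":0,"wz":0}]' -1 40; python3 where.py
```

```text
time: 0.77
eef_pos: [0.3604, 0.3971, 0.253]
ee_rot: [-0.544, -3.094, 0.001]
force: [-0.2, 0.4, -0.0]
finger_gap: -0.0003
t 0.7667 pos [0.3604 0.3971 0.253 ] localx,y mm -282.0 194.9 toolyaw y 70.06 zaxis [-0.    -0.001 -1.   ]
F along slot 0.27 F [-0.24  0.38 -0.01] gap -0.0002938297259790227
```

```bash
python3 -m inch '[{"dx":-33,"dy":-20,"dz":0,"wx":0,"wy":0,"wz":0},{"dx":-35,"dy":-22,"dz":0,"wx":0,"wy":0,"wz":0},{"dx":-35,"dy":-22,"dz":0,"wx":0,"wy":0,"wz":0},{"dx":-35,"dy":-22,"dz":0,"wx":0,"wy":0,"wz":0},{"dx":-35,"dy":-22,"dz":0,"wx":0,"wy":0,"wz":0},{"dx":-35,"dy":-22,"dz":0,"wx":0,"wy":0,"wz":0},{"dx":-30,"dy":-18,"dz":0,"wx":0,"wy":0,"wz":0},{"dx":-15,"dy":-8,"dz":0,"wx":0,"wy":0,"wz":0}]' -1 40; 
python3 -m inch '[{"dx":0,"dy":0,"dz":0,"wx":0,"wy":0,"wz":0},{"dx":0,"dy":0,"dz":0,"wx":0,"wy":0,"wz":0}]'; python3 where.py
```

```text
time: 1.43
eef_pos: [0.5459, 0.1622, 0.253]
ee_rot: [0.55, 3.093, -0.002]
force: [-0.4, 0.4, 0.3]
finger_gap: -0.0002
time: 1.6
eef_pos: [0.5443, 0.1652, 0.2528]
ee_rot: [-0.547, -3.092, 0.0]
force: [-0.7, -0.9, -0.4]
finger_gap: 0.0001
t 1.6 pos [0.5443 0.1652 0.2528] localx,y mm -29.0 41.2 toolyaw y 69.94 zaxis [-0.001  0.    -1.   ]
F along slot -1.11 F [-0.66 -0.94 -0.44] gap 8.385327387583813e-05
```

```bash
python3 -m inch '[{"dx":-10,"dy":-2,"dz":20,"wx":0,"wy":0,"wz":0},{"dx":-10,"dy":-2,"dz":20,"wx":0,"wy":0,"wz":0},{"dx":-9,"dy":-1,"dz":20,"wx":0,"wy":0,"wz":0},{"dx":0,"dy":0,"dz":20,"wx":0,"wy":0,"wz":0},{"dx":0,"dy":0,"dz":8,"wx":0,"wy":0,"wz":0},{"dx":0,"dy":0,"dz":0,"wx":0,"wy":0,"wz":0}]'; python3 where.py
python3 - <<'E'
from h import *
from cell import sense,capture
p=sense()["eef_pos"]
for n in("scene","top"):
    c=capture(n);np.savez(f"{n}1.npz",**c)
    im=c["pixels"][:,:,::-1].copy()
    u=proj(c,p-[0,0,.022]);print(n,u)
    x,y=(270,200) if n=="scene" else (220,140)
    z=cv2.resize(im[y:y+110,x:x+140],None,fx=5,fy=5,interpolation=cv2.INTER_CUBIC)
    cv2.circle(z,tuple(int(k) for k in ((u-[x,y]+.5)*5)),4,(0,0,255),1)
    cv2.imwrite(f"pics/{n}1.png",z)
E
```

```text
time: 2.1
eef_pos: [0.5674, 0.1524, 0.1623]
ee_rot: [-0.54, -3.089, 0.002]
force: [0.7, -0.4, 0.5]
finger_gap: 0.0004
t 2.1 pos [0.5674 0.1524 0.1623] localx,y mm -2.9 37.2 toolyaw y 70.15 zaxis [-0.006 -0.001 -1.   ]
F along slot -0.16 F [ 0.69 -0.43  0.48] gap 0.00040284452427916665
scene [347.76304152 270.10651874]
top [267.38201373 205.69736131]
```

View pics/scene1.png

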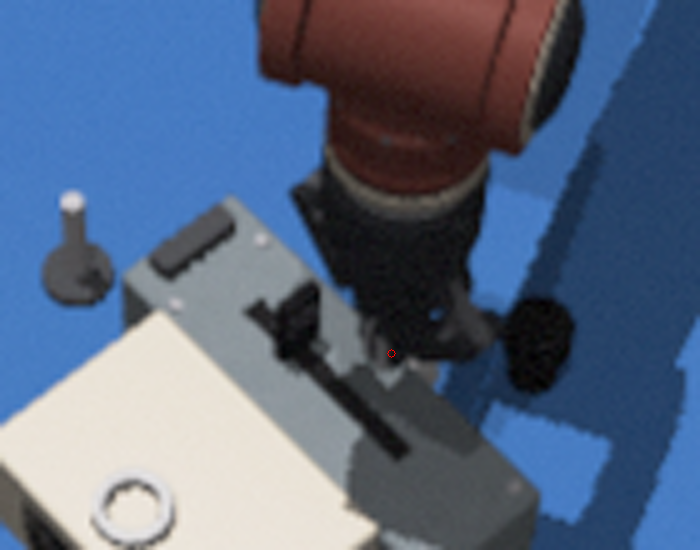

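View pics/top1.png

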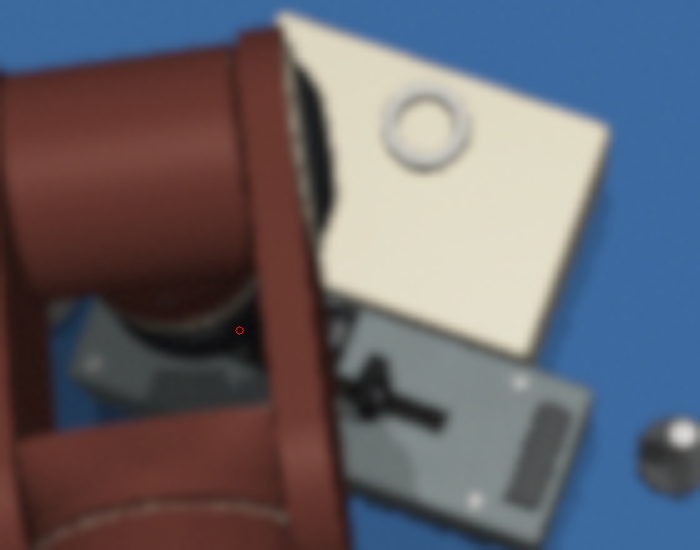

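```bash
python3 - <<'E'
from h import *
c=load("scene1.npz");P=cloud(c)
im=c["pixels"][:,:,::-1].astype(float)
x,y=315,235
z=cv2.resize(np.clip(im[y:y+65,x:x+75]*2.2,0,255).astype(np.uint8),None,fx=9,fy=9,interpolation=cv2.INTER_CUBIC);cv2.imwrite("pics/s1z.png",z)
C=np.array([.5572,.1165]);a=np.radians(69.7);Y=np.array([np.cos(a),np.sin(a)]);X=np.array([np.sin(a),-np.cos(a)])
Q=P.reshape(-1,3);l=np.c_[(Q[:,:2]-C)@X,(Q[:,:2]-C)@Y,Q[:,2]]*1e3
k=(abs(l[:,0])<60)&(l[:,1]>-15)&(l[:,1]<110)&(l[:,2]>128)&(l[:,2]<215)
for lo in range(128,215,8):
    m=k&(l[:,2]>=lo)&(l[:,2]<lo+8); 
    if m.sum(): print(lo,m.sum(),l[m][:,:2].min(0).round(),l[m][:,:2].max(0).round(),np.median(l[m][:,:2],0).round())
E
```

```text
136 1 [11. 31.] [11. 31.] [11. 31.]
144 14 [ 5. 31.] [13. 49.] [10. 41.]
152 15 [ 2. 23.] [14. 51.] [ 9. 43.]
160 18 [ 2. 26.] [14. 52.] [ 9. 43.]
168 7 [ 7. 31.] [13. 50.] [11. 43.]
176 15 [ 8. 22.] [15. 51.] [11. 35.]
184 31 [-9.  5.] [15. 68.] [12. 49.]
192 56 [-10.  -1.] [16. 75.] [10. 55.]
200 41 [ 5. -9.] [17. 82.] [12. 34.]
208 40 [ 10. -14.] [21. 86.] [14. 35.]
```

View pics/s1z.png

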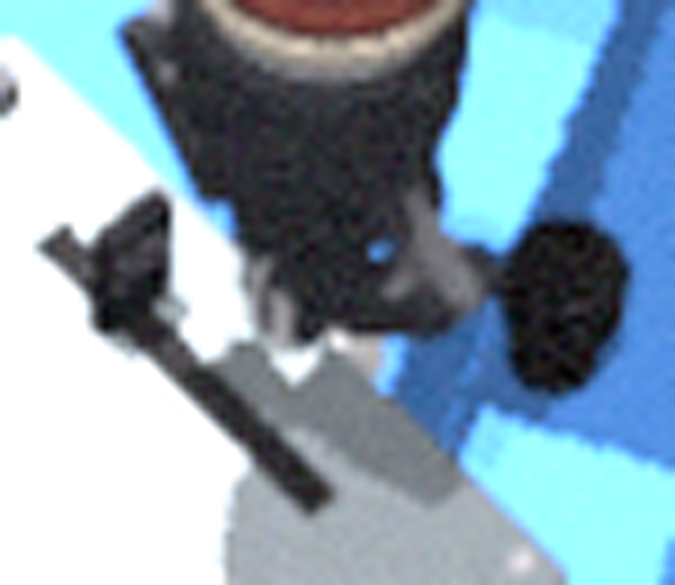

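Depth on the shut fingers puts their +x face at local x of about 10 and y from 28 to 50, which fits a TCP at (-3, 37). The lever stands clear, at local y of about -22. I'll descend on the lever's +y side.

```bash
python3 -m inch '[{"dx":-1,"dy":0,"dz":10,"wx":0,"wy":0,"wz":0},{"dx":-1,"dy":0,"dz":12,"wx":0,"wy":0,"wz":0},{"dx":0,"dy":0,"dz":12,"wx":0,"wy":0,"wz":0},{"dx":0,"dy":0,"dz":8,"wx":0,"wy":0,"wz":0},{"dx":0,"dy":0,"dz":0,"wx":0,"wy":0,"wz":0},{"dx":0,"dy":0,"dz":0,"wx":0,"wy":0,"wz":0},{"dx":0,"dy":0,"dz":0,"wx":0,"wy":0,"wz":0}]'; python3 where.py
python3 -m inch '[{"dx":0,"dy":-4,"dz":0,"wx":0,"wy":0,"wz":0},{"dx":0,"dy":-4,"dz":0,"wx":0,"wy":0,"wz":0},{"dx":0,"dy":-4,"dz":0,"wx":0,"wy":0,"wz":0},{"dx":0,"dy":-4,"dz":0,"wx":0,"wy":0,"wz":0},{"dx":0,"dy":-2,"dz":0,"wx":0,"wy":0,"wz":0},{"dx":0,"dy":0,"dz":0,"wx":0,"wy":0,"wz":0}]'; python3 where.py
```

```text
time: 2.78
eef_pos: [0.5719, 0.1512, 0.1234]
ee_rot: [0.544, 3.094, 0.0]
force: [0.2, 0.5, 0.1]
finger_gap: 0.0001
t 2.7833 pos [0.5719 0.1512 0.1234] localx,y mm 1.8 37.6 toolyaw y 70.07 zaxis [ 0.  0. -1.]
F along slot 0.5 F [0.16 0.48 0.08] gap 9.296321075706605e-05
time: 3.28
eef_pos: [0.5655, 0.1337, 0.1234]
ee_rot: [0.545, 3.094, -0.0]
force: [0.6, 0.1, -0.1]
finger_gap: 0.0
t 3.2833 pos [0.5655 0.1337 0.1234] localx,y mm 1.8 19.0 toolyaw y 70.03 zaxis [ 0. -0. -1.]
F along slot 0.29 F [ 0.63  0.08 -0.15] gap 3.3941642884653274e-05
```

```bash
python3 -m inch '[{"dx":0,"dy":-3,"dz":1,"wx":0,"wy":0,"wz":0},{"dx":0,"dy":-3,"dz":1,"wx":0,"wy":0,"wz":0},{"dx":0,"dy":-3,"dz":1,"wx":0,"wy":0,"wz":0},{"dx":0,"dy":-3,"dz":0,"wx":0,"wy":0,"wz":0},{"dx":0,"dy":-2,"dz":0,"wx":0,"wy":0,"wz":0},{"dx":0,"dy":0,"dz":0,"wx":0,"wy":0,"wz":0}]'; python3 where.py
python3 -m inch '[{"dx":0,"dy":-1,"dz":0,"wx":0,"wy":0,"wz":0},{"dx":0,"dy":-1,"dz":0,"wx":0,"wy":0,"wz":0},{"dx":0,"dy":0,"dz":0,"wx":0,"wy":0,"wz":0}]'; python3 where.py
```

```text
time: 3.78
eef_pos: [0.5607, 0.1207, 0.1202]
ee_rot: [-0.544, -3.094, 0.0]
force: [0.2, 0.1, -0.5]
finger_gap: -0.0001
t 3.7833 pos [0.5607 0.1207 0.1202] localx,y mm 1.8 5.2 toolyaw y 70.05 zaxis [-0. -0. -1.]
F along slot 0.21 F [ 0.24  0.13 -0.49] gap -6.617116192026878e-05
time: 4.03
eef_pos: [0.5602, 0.1191, 0.1203]
ee_rot: [0.544, 3.094, -0.0]
force: [-0.1, -0.2, -0.5]
finger_gap: -0.0003
t 4.0333 pos [0.5602 0.1191 0.1203] localx,y mm 1.9 3.5 toolyaw y 70.07 zaxis [ 0. -0. -1.]
F along slot -0.2 F [-0.08 -0.19 -0.54] gap -0.0002725551640458944
```

```bash
python3 -m inch '[{"dx":0,"dy":-1,"dz":0,"wx":0,"wy":0,"wz":0},{"dx":0,"dy":-1,"dz":0,"wx":0,"wy":0,"wz":0},{"dx":0,"dy":0,"dz":0,"wx":0,"wy":0,"wz":0}]'; python3 where.py
python3 -m inch '[{"dx":0,"dy":-1,"dz":0,"wx":0,"wy":0,"wz":0},{"dx":0,"dy":-1,"dz":0,"wx":0,"wy":0,"wz":0},{"dx":0,"dy":0,"dz":0,"wx":0,"wy":0,"wz":0}]'; python3 where.py
```

```text
time: 4.28
eef_pos: [0.5594, 0.1172, 0.1203]
ee_rot: [-0.544, -3.094, 0.0]
force: [-0.8, -0.8, 0.6]
finger_gap: 0.0001
t 4.2833 pos [0.5594 0.1172 0.1203] localx,y mm 1.9 1.5 toolyaw y 70.07 zaxis [-0. -0. -1.]
F along slot -1.01 F [-0.84 -0.76  0.56] gap 0.00014816079143143145
time: 4.53
eef_pos: [0.5587, 0.1153, 0.1203]
ee_rot: [-0.544, -3.094, 0.0]
force: [0.4, 1.2, -0.6]
finger_gap: 0.0001
t 4.5333 pos [0.5587 0.1153 0.1203] localx,y mm 1.9 -0.6 toolyaw y 70.07 zaxis [-0. -0. -1.]
F along slot 1.26 F [ 0.43  1.18 -0.57] gap 0.00011118740841268558
```

```bash
python3 -m inch '[{"dx":0,"dy":-1,"dz":0,"wx":0,"wy":0,"wz":0},{"dx":0,"dy":0,"dz":0,"wx":0,"wy":0,"wz":0}]'; python3 where.py
python3 -m inch '[{"dx":0,"dy":-1,"dz":0,"wx":0,"wy":0,"wz":0},{"dx":0,"dy":0,"dz":0,"wx":0,"wy":0,"wz":0}]'>/dev/null; python3 where.py
python3 -m inch '[{"dx":0,"dy":-1,"dz":0,"wx":0,"wy":0,"wz":0},{"dx":0,"dy":0,"dz":0,"wx":0,"wy":0,"wz":0}]' >/dev/null; python3 where.py
python3 -m inch '[{"dx":0,"dy":-1,"dz":0,"wx":0,"wy":0,"wz":0},{"dx":0,"dy":0,"dz":0,"wx":0,"wy":0,"wz":0}]'>/dev/null; python3 where.py
```

```text
time: 4.7
eef_pos: [0.5584, 0.1144, 0.1203]
ee_rot: [-0.544, -3.094, 0.0]
force: [0.0, -1.0, 0.1]
finger_gap: 0.0
t 4.7 pos [0.5584 0.1144 0.1203] localx,y mm 1.9 -1.6 toolyaw y 70.07 zaxis [-0. -0. -1.]
F along slot -0.89 F [ 0.02 -0.95  0.06] gap 5.080476219324738e-06
t 4.8667 pos [0.5581 0.1134 0.1203] localx,y mm 1.9 -2.6 toolyaw y 70.06 zaxis [-0. -0. -1.]
F along slot 0.74 F [0.44 0.63 0.01] gap 1.3970936978078355e-05
t 5.0333 pos [0.5577 0.1125 0.1203] localx,y mm 1.9 -3.6 toolyaw y 70.07 zaxis [-0. -0. -1.]
F along slot -0.67 F [-0.49 -0.53  0.33] gap 5.312425466569678e-05
t 5.2 pos [0.5574 0.1117 0.1203] localx,y mm 1.9 -4.5 toolyaw y 70.07 zaxis [ 0.  0. -1.]
F along slot -1.19 F [-0.66 -1.02 -0.27] gap -3.609106207441838e-05
```

```bash

python3 -m inch '[{"dx":0,"dy":-1,"dz":0,"wx":0,"wy":0,"wz":0},{"dx":0,"dy":0,"dz":0,"wx":0,"wy":0,"wz":0}]'>/dev/null; python3 where.py
python3 -m inch '[{"dx":0,"dy":-1,"dz":0,"wx":0,"wy":0,"wz":0},{"dx":0,"dy":0,"dz":0,"wx":0,"wy":0,"wz":0}]' >/dev/null; python3 where.py
python3 -m inch '[{"dx":0,"dy":-1,"dz":0,"wx":0,"wy":0,"wz":0},{"dx":0,"dy":0,"dz":0,"wx":0,"wy":0,"wz":0}]'>/dev/null; python3 where.py
python3 - <<'E'
from h import *
from cell import sense,capture
c=capture("scene");im=c["pixels"][:,:,::-1].astype(float);np.savez("scene2.npz",**c)
x,y=305,230
cv2.imwrite("pics/s2.png",cv2.resize(np.clip(im[y:y+65,x:x+75]*1.8,0,255).astype(np.uint8),None,fx=9,fy=9,interpolation=cv2.INTER_CUBIC))
E
```

```text
t 5.3667 pos [0.5572 0.1112 0.1204] localx,y mm 1.9 -5.0 toolyaw y 70.06 zaxis [ 0.001  0.001 -1.   ]
F along slot 3.08 F [ 1.83  2.6  -1.04] gap 0.00014373748096881305
t 5.5333 pos [0.557  0.1105 0.1204] localx,y mm 1.9 -5.7 toolyaw y 70.07 zaxis [ 0.001  0.002 -1.   ]
F along slot 5.56 F [ 2.76  4.91 -1.12] gap -0.00019843246302762217
t 5.7 pos [0.5565 0.1092 0.1204] localx,y mm 1.9 -7.1 toolyaw y 70.08 zaxis [ 0.001  0.001 -1.   ]
F along slot 2.65 F [ 0.98  2.46 -1.16] gap 6.450002662043194e-05
```

View pics/s2.png

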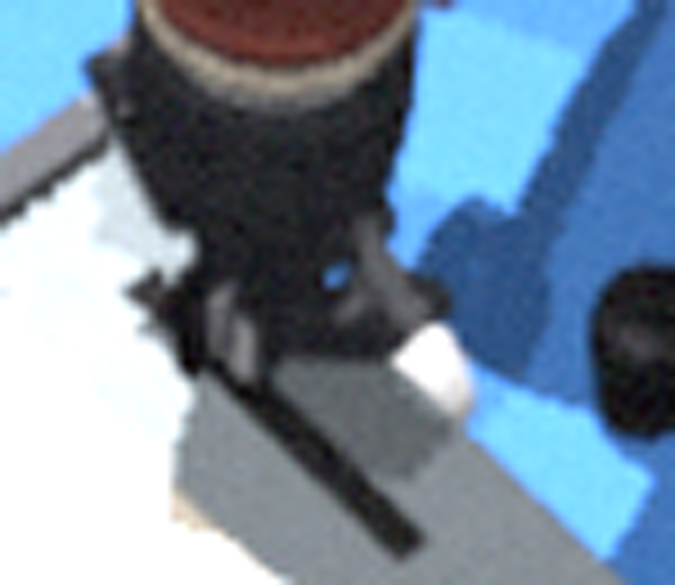

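Contact came at TCP y of about -4.6. The force peaked near 5.5 N and is now fading, and the picture shows the fingers (230,340) against the lever (175,320). I'll carry on homing.

```bash
for i in 1; do
python3 -m inch '[{"dx":0,"dy":-1,"dz":0,"wx":0,"wy":0,"wz":0},{"dx":0,"dy":0,"dz":0,"wx":0,"wy":0,"wz":0}]'>/dev/null; python3 where.py
python3 -m inch '[{"dx":0,"dy":-1,"dz":0,"wx":0,"wy":0,"wz":0},{"dx":0,"dy":0,"dz":0,"wx":0,"wy":0,"wz":0}]' >/dev/null; python3 where.py
python3 -m inch '[{"dx":0,"dy":-1,"dz":0,"wx":0,"wy":0,"wz":0},{"dx":0,"dy":0,"dz":0,"wx":0,"wy":0,"wz":0}]'>/dev/null; python3 where.py
python3 -m inch '[{"dx":0,"dy":-1,"dz":0,"wx":0,"wy":0,"wz":0},{"dx":0,"dy":0,"dz":0,"wx":0,"wy":0,"wz":0}]'>/dev/null; python3 where.py
python3 -m inch '[{"dx":0,"dy":-1,"dz":0,"wx":0,"wy":0,"wz":0},{"dx":0,"dy":0,"dz":0,"wx":0,"wy":0,"wz":0}]'>/dev/null; python3 where.py
python3 -m inch '[{"dx":0,"dy":-1,"dz":0,"wx":0,"wy":0,"wz":0},{"dx":0,"dy":0,"dz":0,"wx":0,"wy":0,"wz":0}]'>/dev/null; python3 where.py
done
```

```text
t 5.9167 pos [0.556  0.1077 0.1203] localx,y mm 1.9 -8.7 toolyaw y 70.08 zaxis [-0. -0. -1.]
F along slot 2.39 F [2.23 1.72 0.05] gap -0.00029299635897371535
t 6.0833 pos [0.5556 0.1066 0.1203] localx,y mm 1.9 -9.9 toolyaw y 70.07 zaxis [-0.    -0.001 -1.   ]
F along slot 0.78 F [0.07 0.8  1.09] gap -0.00034901779182304926
t 6.25 pos [0.5552 0.1056 0.1203] localx,y mm 1.9 -10.9 toolyaw y 70.07 zaxis [-0.    -0.001 -1.   ]
F along slot 0.92 F [0.6  0.76 0.66] gap 0.0001655681463416483
t 6.4167 pos [0.5549 0.1047 0.1203] localx,y mm 2.0 -11.9 toolyaw y 70.07 zaxis [-0.    -0.001 -1.   ]
F along slot 1.62 F [0.94 1.39 0.51] gap -3.111669938135016e-05
t 6.5833 pos [0.5546 0.1038 0.1202] localx,y mm 2.0 -12.8 toolyaw y 70.07 zaxis [-0.    -0.001 -1.   ]
F along slot -0.5 F [-0.32 -0.41 -0.27] gap 0.00037022075432070474
t 6.75 pos [0.5543 0.1029 0.1202] localx,y mm 2.0 -13.8 toolyaw y 70.07 zaxis [-0. -0. -1.]
F along slot 0.21 F [ 0.72 -0.04 -0.21] gap -3.8278165483288316e-05
```

```bash

python3 -m inch '[{"dx":0,"dy":-1,"dz":0,"wx":0,"wy":0,"wz":0},{"dx":0,"dy":-1,"dz":0,"wx":0,"wy":0,"wz":0},{"dx":0,"dy":0,"dz":0,"wx":0,"wy":0,"wz":0}]'>/dev/null; python3 where.py
python3 -m inch '[{"dx":0,"dy":-1,"dz":0,"wx":0,"wy":0,"wz":0},{"dx":0,"dy":-1,"dz":0,"wx":0,"wy":0,"wz":0},{"dx":0,"dy":0,"dz":0,"wx":0,"wy":0,"wz":0}]' >/dev/null; python3 where.py
python3 -m inch '[{"dx":0,"dy":-1,"dz":0,"wx":0,"wy":0,"wz":0},{"dx":0,"dy":0,"dz":0,"wx":0,"wy":0,"wz":0}]'>/dev/null; python3 where.py
python3 -m inch '[{"dx":0,"dy":-1,"dz":0,"wx":0,"wy":0,"wz":0},{"dx":0,"dy":0,"dz":0,"wx":0,"wy":0,"wz":0}]'>/dev/null; python3 where.py
```

```text
t 7.0 pos [0.5536 0.1011 0.1203] localx,y mm 2.0 -15.6 toolyaw y 70.07 zaxis [-0. -0. -1.]
F along slot -0.23 F [-1.22  0.2   0.13] gap 0.00024117114278007114
t 7.25 pos [0.553  0.0993 0.1203] localx,y mm 2.0 -17.6 toolyaw y 70.06 zaxis [-0. -0. -1.]
F along slot 0.32 F [-0.03  0.35  0.86] gap -2.3460161524525562e-05
t 7.4167 pos [0.5526 0.0984 0.1203] localx,y mm 1.9 -18.6 toolyaw y 70.07 zaxis [-0. -0. -1.]
F along slot -0.23 F [-0.55 -0.04 -0.16] gap 7.456195602502055e-05
t 7.5833 pos [0.5523 0.0975 0.1203] localx,y mm 2.0 -19.6 toolyaw y 70.07 zaxis [-0. -0. -1.]
F along slot 0.05 F [ 0.24 -0.04  0.14] gap -4.271404890530124e-06
```

```bash

python3 -m inch '[{"dx":0,"dy":-1,"dz":0,"wx":0,"wy":0,"wz":0},{"dx":0,"dy":0,"dz":0,"wx":0,"wy":0,"wz":0}]'>/dev/null; python3 where.py
python3 -m inch '[{"dx":0,"dy":-1,"dz":0,"wx":0,"wy":0,"wz":0},{"dx":0,"dy":0,"dz":0,"wx":0,"wy":0,"wz":0}]' >/dev/null; python3 where.py
python3 -m inch '[{"dx":0,"dy":-1,"dz":0,"wx":0,"wy":0,"wz":0},{"dx":0,"dy":0,"dz":0,"wx":0,"wy":0,"wz":0}]'>/dev/null; python3 where.py
```

```text
t 7.75 pos [0.552  0.0966 0.1203] localx,y mm 2.0 -20.4 toolyaw y 70.07 zaxis [ 0.  0. -1.]
F along slot 0.33 F [ 0.23  0.27 -0.45] gap -2.5940262064987077e-05
t 7.9167 pos [0.5519 0.0964 0.1204] localx,y mm 2.0 -20.7 toolyaw y 70.07 zaxis [ 0.001  0.002 -1.   ]
F along slot 4.68 F [ 1.77  4.33 -0.63] gap -6.823387595982549e-05
t 8.0833 pos [0.5518 0.0962 0.1204] localx,y mm 2.0 -20.9 toolyaw y 70.07 zaxis [ 0.002  0.004 -1.   ]
F along slot 7.15 F [ 2.86  6.56 -2.61] gap -0.00020346869134302384
```

```bash

python3 -m inch '[{"dx":0,"dy":-1,"dz":0,"wx":0,"wy":0,"wz":0},{"dx":0,"dy":0,"dz":0,"wx":0,"wy":0,"wz":0}]'>/dev/null; python3 where.py
python3 -m inch '[{"dx":0,"dy":-0.5,"dz":0,"wx":0,"wy":0,"wz":0},{"dx":0,"dy":0,"dz":0,"wx":0,"wy":0,"wz":0},{"dx":0,"dy":0,"dz":0,"wx":0,"wy":0,"wz":0}]'>/dev/null; python3 where.py
```

```text
t 8.25 pos [0.5518 0.096  0.1205] localx,y mm 2.0 -21.1 toolyaw y 70.06 zaxis [ 0.003  0.005 -1.   ]
F along slot 9.95 F [ 4.06  9.11 -3.37] gap 0.0001439988364356605
t 8.5 pos [0.5517 0.096  0.1205] localx,y mm 2.0 -21.2 toolyaw y 70.07 zaxis [ 0.003  0.006 -1.   ]
F along slot 11.87 F [ 5.09 10.78 -3.51] gap -0.0001955199181173455
```

The lever is firmly home: it was stiff to 11.9 N, and contact at -20.5 is 16 mm on from the first contact. I'll back off, lift over the lever and come down on the block side.

```bash

python3 -m inch '[{"dx":0,"dy":5,"dz":0,"wx":0,"wy":0,"wz":0},{"dx":0,"dy":8,"dz":0,"wx":0,"wy":0,"wz":0},{"dx":0,"dy":0,"dz":-10,"wx":0,"wy":0,"wz":0},{"dx":0,"dy":0,"dz":-20,"wx":0,"wy":0,"wz":0},{"dx":0,"dy":0,"dz":-20,"wx":0,"wy":0,"wz":0},{"dx":0,"dy":0,"dz":-5,"wx":0,"wy":0,"wz":0},{"dx":0,"dy":0,"dz":0,"wx":0,"wy":0,"wz":0},{"dx":0,"dy":0,"dz":0,"wx":0,"wy":0,"wz":0}]'>/dev/null; python3 where.py
python3 -m inch '[{"dx":0,"dy":-8,"dz":0,"wx":0,"wy":0,"wz":0},{"dx":0,"dy":-12,"dz":0,"wx":0,"wy":0,"wz":0},{"dx":0,"dy":-12,"dz":0,"wx":0,"wy":0,"wz":0},{"dx":0,"dy":-12,"dz":0,"wx":0,"wy":0,"wz":0},{"dx":0,"dy":-12,"dz":0,"wx":0,"wy":0,"wz":0},{"dx":0,"dy":-9,"dz":0,"wx":0,"wy":0,"wz":0},{"dx":0,"dy":0,"dz":0,"wx":0,"wy":0,"wz":0},{"dx":0,"dy":0,"dz":0,"wx":0,"wy":0,"wz":0}]'>/dev/null; python3 where.py
python3 - <<'E'
from h import *
from cell import sense,capture
for n in("scene","top"):
    c=capture(n);im=c["pixels"][:,:,::-1].astype(float);np.savez(n+"3.npz",**c)
    x,y=(285,225) if n=="scene" else (250,160)
    cv2.imwrite(f"pics/{n}3.png",cv2.resize(np.clip(im[y:y+90,x:x+110]*1.6,0,255).astype(np.uint8),None,fx=6,fy=6,interpolation=cv2.INTER_CUBIC))
E
```

```text
t 9.1667 pos [0.5552 0.1054 0.1754] localx,y mm 2.0 -11.1 toolyaw y 70.07 zaxis [ 0. -0. -1.]
F along slot -0.2 F [ 0.76 -0.5  -0.39] gap -3.110746392573202e-05
t 9.8333 pos [0.533  0.0438 0.1754] localx,y mm 2.5 -76.6 toolyaw y 69.99 zaxis [ 0.  0. -1.]
F along slot -0.75 F [-0.29 -0.69 -0.18] gap 0.00014440600774077902
```

View pics/scene3.png

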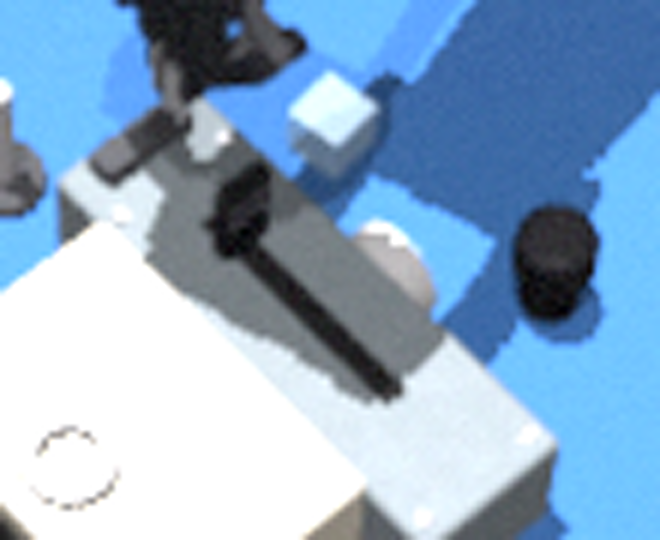

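View pics/top3.png

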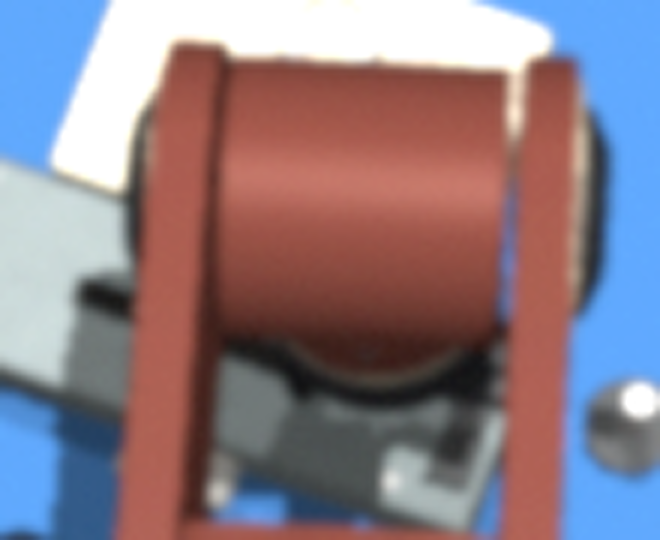

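The scene crop shows the lever at (240,215), at the block end of its slot, with the hand past it above the block and everything else in place. I'll descend in the gap.

```bash

python3 -m inch '[{"dx":1,"dy":2,"dz":10,"wx":0,"wy":0,"wz":0},{"dx":1,"dy":0,"dz":15,"wx":0,"wy":0,"wz":0},{"dx":0,"dy":0,"dz":15,"wx":0,"wy":0,"wz":0},{"dx":0,"dy":0,"dz":12,"wx":0,"wy":0,"wz":0},{"dx":0,"dy":0,"dz":3,"wx":0,"wy":0,"wz":0},{"dx":0,"dy":0,"dz":0,"wx":0,"wy":0,"wz":0},{"dx":0,"dy":0,"dz":0,"wx":0,"wy":0,"wz":0}]'>/dev/null; python3 where.py
python3 -m inch '[{"dx":0,"dy":2,"dz":0,"wx":0,"wy":0,"wz":0},{"dx":0,"dy":3,"dz":0,"wx":0,"wy":0,"wz":0},{"dx":0,"dy":3,"dz":0,"wx":0,"wy":0,"wz":0},{"dx":0,"dy":2,"dz":0,"wx":0,"wy":0,"wz":0},{"dx":0,"dy":0,"dz":0,"wx":0,"wy":0,"wz":0},{"dx":0,"dy":0,"dz":0,"wx":0,"wy":0,"wz":0}]'>/dev/null; python3 where.py
```

```text
t 10.5167 pos [0.5321 0.0472 0.1204] localx,y mm 0.5 -73.7 toolyaw y 70.09 zaxis [ 0.  0. -1.]
F along slot 0.57 F [ 0.71  0.34 -0.35] gap -0.000273574099316767
t 11.0167 pos [0.5354 0.0566 0.1205] localx,y mm 0.3 -63.8 toolyaw y 70.09 zaxis [ 0. -0. -1.]
F along slot 0.42 F [ 0.03  0.43 -0.73] gap -0.00038122839378757227
```

```bash

python3 -m inch '[{"dx":0,"dy":2,"dz":0,"wx":0,"wy":0,"wz":0},{"dx":0,"dy":0,"dz":0,"wx":0,"wy":0,"wz":0}]'>/dev/null; python3 where.py
python3 -m inch '[{"dx":0,"dy":1,"dz":0,"wx":0,"wy":0,"wz":0},{"dx":0,"dy":0,"dz":0,"wx":0,"wy":0,"wz":0}]'>/dev/null; python3 where.py
python3 -m inch '[{"dx":0,"dy":1,"dz":0,"wx":0,"wy":0,"wz":0},{"dx":0,"dy":0,"dz":0,"wx":0,"wy":0,"wz":0}]'>/dev/null; python3 where.py
python3 -m inch '[{"dx":0,"dy":1,"dz":0,"wx":0,"wy":0,"wz":0},{"dx":0,"dy":0,"dz":0,"wx":0,"wy":0,"wz":0}]'>/dev/null; python3 where.py
python3 -m inch '[{"dx":0,"dy":1,"dz":0,"wx":0,"wy":0,"wz":0},{"dx":0,"dy":0,"dz":0,"wx":0,"wy":0,"wz":0}]'>/dev/null; python3 where.py
```

```text
t 11.1833 pos [0.536  0.0585 0.1203] localx,y mm 0.2 -61.8 toolyaw y 70.07 zaxis [ 0.  0. -1.]
F along slot -0.42 F [-0.39 -0.3   0.05] gap 0.00015014073702815581
t 11.35 pos [0.5363 0.0593 0.1203] localx,y mm 0.2 -60.9 toolyaw y 70.07 zaxis [-0.  0. -1.]
F along slot -1.7 F [-0.28 -1.71  0.24] gap -0.00011541882981141758
t 11.5167 pos [0.5367 0.0603 0.1203] localx,y mm 0.3 -59.9 toolyaw y 70.08 zaxis [ 0.  0. -1.]
F along slot 0.2 F [0.11 0.17 0.65] gap 0.0002718896630732
t 11.6833 pos [0.537  0.0612 0.1203] localx,y mm 0.2 -58.9 toolyaw y 70.07 zaxis [ 0.  0. -1.]
F along slot 0.4 F [ 0.42  0.27 -0.03] gap -0.00014498915801913002
t 11.85 pos [0.5373 0.0619 0.1203] localx,y mm 0.2 -58.1 toolyaw y 70.08 zaxis [-0. -0. -1.]
F along slot -1.06 F [-0.04 -1.12 -0.25] gap 0.00012540187823438764
```

```bash

python3 -m inch '[{"dx":0,"dy":1,"dz":0,"wx":0,"wy":0,"wz":0},{"dx":0,"dy":0,"dz":0,"wx":0,"wy":0,"wz":0}]'>/dev/null; python3 where.py
python3 -m inch '[{"dx":0,"dy":1,"dz":0,"wx":0,"wy":0,"wz":0},{"dx":0,"dy":0,"dz":0,"wx":0,"wy":0,"wz":0}]'>/dev/null; python3 where.py
python3 -m inch '[{"dx":0,"dy":1,"dz":0,"wx":0,"wy":0,"wz":0},{"dx":0,"dy":0,"dz":0,"wx":0,"wy":0,"wz":0}]'>/dev/null; python3 where.py
python3 -m inch '[{"dx":0,"dy":1,"dz":0,"wx":0,"wy":0,"wz":0},{"dx":0,"dy":0,"dz":0,"wx":0,"wy":0,"wz":0}]'>/dev/null; python3 where.py
python3 -m inch '[{"dx":0,"dy":1,"dz":0,"wx":0,"wy":0,"wz":0},{"dx":0,"dy":0,"dz":0,"wx":0,"wy":0,"wz":0}]'>/dev/null; python3 where.py
python3 -m inch '[{"dx":0,"dy":1,"dz":0,"wx":0,"wy":0,"wz":0},{"dx":0,"dy":0,"dz":0,"wx":0,"wy":0,"wz":0}]'>/dev/null; python3 where.py
```

```text
t 12.0167 pos [0.5375 0.0624 0.1203] localx,y mm 0.3 -57.6 toolyaw y 70.08 zaxis [-0.001 -0.002 -1.   ]
F along slot -4.35 F [-1.38 -4.12  1.45] gap 1.174957376651036e-05
t 12.1833 pos [0.5378 0.0634 0.1203] localx,y mm 0.3 -56.5 toolyaw y 70.07 zaxis [-0.001 -0.001 -1.   ]
F along slot -4.02 F [-1.47 -3.75  0.98] gap -0.0002402484982149451
t 12.35 pos [0.5384 0.0649 0.1203] localx,y mm 0.2 -54.9 toolyaw y 70.06 zaxis [ 0.  0. -1.]
F along slot -3.28 F [-1.19 -3.06  0.73] gap -0.000138844467480427
t 12.5167 pos [0.5388 0.0662 0.1203] localx,y mm 0.2 -53.6 toolyaw y 70.08 zaxis [ 0.     0.001 -1.   ]
F along slot -1.79 F [-0.59 -1.69 -0.04] gap 3.504904653983192e-05
t 12.6833 pos [0.5392 0.0672 0.1203] localx,y mm 0.2 -52.5 toolyaw y 70.08 zaxis [ 0.     0.001 -1.   ]
F along slot -1.61 F [-0.28 -1.61  0.27] gap 0.0005134500004822181
t 12.85 pos [0.5395 0.0681 0.1203] localx,y mm 0.2 -51.5 toolyaw y 70.08 zaxis [ 0.     0.001 -1.   ]
F along slot -1.07 F [-0.74 -0.87  0.16] gap -2.9458483064460225e-06
```

```bash

python3 -m inch '[{"dx":0,"dy":1,"dz":0,"wx":0,"wy":0,"wz":0},{"dx":0,"dy":0,"dz":0,"wx":0,"wy":0,"wz":0}]'>/dev/null; python3 where.py
python3 -m inch '[{"dx":0,"dy":1,"dz":0,"wx":0,"wy":0,"wz":0},{"dx":0,"dy":0,"dz":0,"wx":0,"wy":0,"wz":0}]'>/dev/null; python3 where.py
python3 -m inch '[{"dx":0,"dy":1,"dz":0,"wx":0,"wy":0,"wz":0},{"dx":0,"dy":0,"dz":0,"wx":0,"wy":0,"wz":0}]'>/dev/null; python3 where.py
python3 -m inch '[{"dx":0,"dy":1,"dz":0,"wx":0,"wy":0,"wz":0},{"dx":0,"dy":0,"dz":0,"wx":0,"wy":0,"wz":0}]'>/dev/null; python3 where.py
```

```text
t 13.0167 pos [0.5398 0.069  0.1203] localx,y mm 0.2 -50.6 toolyaw y 70.08 zaxis [ 0.     0.001 -1.   ]
F along slot -0.89 F [-0.55 -0.74  0.1 ] gap -0.00013412125526100256
t 13.1833 pos [0.5401 0.0699 0.1203] localx,y mm 0.2 -49.6 toolyaw y 70.08 zaxis [ 0.     0.001 -1.   ]
F along slot -0.15 F [-0.59  0.06  0.81] gap 2.390773705825915e-06
t 13.35 pos [0.5404 0.0708 0.1203] localx,y mm 0.1 -48.7 toolyaw y 70.08 zaxis [ 0.  0. -1.]
F along slot 0.73 F [ 0.25  0.68 -0.13] gap 0.00019703681401432333
t 13.5167 pos [0.5408 0.0716 0.1203] localx,y mm 0.2 -47.8 toolyaw y 70.08 zaxis [ 0.  0. -1.]
F along slot -0.53 F [ 0.1  -0.61 -0.54] gap -4.126440206523183e-05
```

That was the first click, with the lever jumping ahead at about -50. I'll close up to it again.

```bash

python3 -m inch '[{"dx":0,"dy":2,"dz":0,"wx":0,"wy":0,"wz":0},{"dx":0,"dy":1,"dz":0,"wx":0,"wy":0,"wz":0},{"dx":0,"dy":0,"dz":0,"wx":0,"wy":0,"wz":0},{"dx":0,"dy":0,"dz":0,"wx":0,"wy":0,"wz":0}]'>/dev/null; python3 where.py
python3 -m inch '[{"dx":0,"dy":1,"dz":0,"wx":0,"wy":0,"wz":0},{"dx":0,"dy":0,"dz":0,"wx":0,"wy":0,"wz":0}]'>/dev/null; python3 where.py
python3 -m inch '[{"dx":0,"dy":1,"dz":0,"wx":0,"wy":0,"wz":0},{"dx":0,"dy":0,"dz":0,"wx":0,"wy":0,"wz":0}]'>/dev/null; python3 where.py
python3 -m inch '[{"dx":0,"dy":1,"dz":0,"wx":0,"wy":0,"wz":0},{"dx":0,"dy":0,"dz":0,"wx":0,"wy":0,"wz":0}]'>/dev/null; python3 where.py
python3 -m inch '[{"dx":0,"dy":1,"dz":0,"wx":0,"wy":0,"wz":0},{"dx":0,"dy":0,"dz":0,"wx":0,"wy":0,"wz":0}]'>/dev/null; python3 where.py
```

```text
t 13.85 pos [0.5418 0.0744 0.1203] localx,y mm 0.1 -44.9 toolyaw y 70.08 zaxis [-0. -0. -1.]
F along slot 0.34 F [-0.39  0.5   0.41] gap 0.00020558481065887274
t 14.0167 pos [0.5421 0.0753 0.1203] localx,y mm 0.1 -43.8 toolyaw y 70.07 zaxis [-0.  0. -1.]
F along slot 0.02 F [ 0.    0.02 -0.88] gap -3.8647923493682226e-05
t 14.1833 pos [0.5425 0.0763 0.1203] localx,y mm 0.1 -42.8 toolyaw y 70.08 zaxis [ 0.  0. -1.]
F along slot 0.17 F [-0.61  0.4   0.06] gap 0.0001091879041438328
t 14.35 pos [0.5427 0.077  0.1203] localx,y mm 0.1 -42.1 toolyaw y 70.08 zaxis [-0. -0. -1.]
F along slot -0.78 F [-0.4  -0.68  0.23] gap 0.00010159371280848926
t 14.5167 pos [0.5429 0.0775 0.1203] localx,y mm 0.1 -41.5 toolyaw y 70.08 zaxis [-0.001 -0.001 -1.   ]
F along slot -4.65 F [-1.75 -4.31  1.18] gap 5.722422681535901e-05
```

Contact again at about -42.3, 16 mm on from home, so this is click 1. I'll push to click 2.

```bash

python3 -m inch '[{"dx":0,"dy":1,"dz":0,"wx":0,"wy":0,"wz":0},{"dx":0,"dy":0,"dz":0,"wx":0,"wy":0,"wz":0}]'>/dev/null; python3 where.py
python3 -m inch '[{"dx":0,"dy":1,"dz":0,"wx":0,"wy":0,"wz":0},{"dx":0,"dy":0,"dz":0,"wx":0,"wy":0,"wz":0}]'>/dev/null; python3 where.py
python3 -m inch '[{"dx":0,"dy":1,"dz":0,"wx":0,"wy":0,"wz":0},{"dx":0,"dy":0,"dz":0,"wx":0,"wy":0,"wz":0}]'>/dev/null; python3 where.py
python3 -m inch '[{"dx":0,"dy":1,"dz":0,"wx":0,"wy":0,"wz":0},{"dx":0,"dy":0,"dz":0,"wx":0,"wy":0,"wz":0}]'>/dev/null; python3 where.py
python3 -m inch '[{"dx":0,"dy":1,"dz":0,"wx":0,"wy":0,"wz":0},{"dx":0,"dy":0,"dz":0,"wx":0,"wy":0,"wz":0}]'>/dev/null; python3 where.py
python3 -m inch '[{"dx":0,"dy":1,"dz":0,"wx":0,"wy":0,"wz":0},{"dx":0,"dy":0,"dz":0,"wx":0,"wy":0,"wz":0}]'>/dev/null; python3 where.py
python3 -m inch '[{"dx":0,"dy":1,"dz":0,"wx":0,"wy":0,"wz":0},{"dx":0,"dy":0,"dz":0,"wx":0,"wy":0,"wz":0}]'>/dev/null; python3 where.py
python3 -m inch '[{"dx":0,"dy":1,"dz":0,"wx":0,"wy":0,"wz":0},{"dx":0,"dy":0,"dz":0,"wx":0,"wy":0,"wz":0}]'>/dev/null; python3 where.py
```

```text
t 14.6833 pos [0.5433 0.0784 0.1203] localx,y mm 0.2 -40.5 toolyaw y 70.07 zaxis [-0.001 -0.001 -1.   ]
F along slot -5.25 F [-1.41 -5.07  1.82] gap 0.00011701858729616142
t 14.85 pos [0.5438 0.0799 0.1203] localx,y mm 0.1 -39.0 toolyaw y 70.06 zaxis [-0.  0. -1.]
F along slot -3.23 F [-0.92 -3.11  0.17] gap 0.00026832241184899055
t 15.0167 pos [0.5443 0.0812 0.1203] localx,y mm 0.1 -37.6 toolyaw y 70.07 zaxis [ 0.     0.001 -1.   ]
F along slot -1.73 F [-0.88 -1.52  1.15] gap 0.0002628648349348092
t 15.1833 pos [0.5446 0.0822 0.1203] localx,y mm 0.1 -36.5 toolyaw y 70.08 zaxis [ 0.     0.001 -1.   ]
F along slot -1.09 F [ 0.1 -1.2 -0.9] gap 3.780793674683735e-05
t 15.35 pos [0.545  0.0832 0.1203] localx,y mm 0.1 -35.5 toolyaw y 70.08 zaxis [ 0.     0.001 -1.   ]
F along slot -0.11 F [-0.11 -0.08  0.21] gap -0.00013315345027420969
t 15.5167 pos [0.5453 0.0841 0.1203] localx,y mm 0.1 -34.6 toolyaw y 70.08 zaxis [ 0.     0.001 -1.   ]
F along slot -0.56 F [-0.87 -0.27 -0.43] gap -1.2056489430006178e-05
t 15.6833 pos [0.5456 0.085  0.1203] localx,y mm 0.0 -33.6 toolyaw y 70.08 zaxis [ 0.     0.001 -1.   ]
F along slot 0.09 F [-0.19  0.16  0.51] gap -9.485000927048228e-05
t 15.85 pos [0.5459 0.0858 0.1203] localx,y mm 0.0 -32.7 toolyaw y 70.08 zaxis [ 0.  0. -1.]
F along slot 0.47 F [ 0.05  0.48 -0.06] gap -6.196055959463887e-05
```

Second jump. I'll close up again, expecting contact near -26.3.

```bash

python3 -m inch '[{"dx":0,"dy":2,"dz":0,"wx":0,"wy":0,"wz":0},{"dx":0,"dy":2,"dz":0,"wx":0,"wy":0,"wz":0},{"dx":0,"dy":0,"dz":0,"wx":0,"wy":0,"wz":0},{"dx":0,"dy":0,"dz":0,"wx":0,"wy":0,"wz":0}]'>/dev/null; python3 where.py
python3 -m inch '[{"dx":0,"dy":1,"dz":0,"wx":0,"wy":0,"wz":0},{"dx":0,"dy":0,"dz":0,"wx":0,"wy":0,"wz":0}]'>/dev/null; python3 where.py
python3 -m inch '[{"dx":0,"dy":1,"dz":0,"wx":0,"wy":0,"wz":0},{"dx":0,"dy":0,"dz":0,"wx":0,"wy":0,"wz":0}]'>/dev/null; python3 where.py
python3 -m inch '[{"dx":0,"dy":1,"dz":0,"wx":0,"wy":0,"wz":0},{"dx":0,"dy":0,"dz":0,"wx":0,"wy":0,"wz":0}]'>/dev/null; python3 where.py
python3 -m inch '[{"dx":0,"dy":1,"dz":0,"wx":0,"wy":0,"wz":0},{"dx":0,"dy":0,"dz":0,"wx":0,"wy":0,"wz":0}]'>/dev/null; python3 where.py
```

```text
t 16.1833 pos [0.5472 0.0895 0.1203] localx,y mm 0.0 -28.8 toolyaw y 70.09 zaxis [ 0.  0. -1.]
F along slot 0.09 F [ 0.79 -0.19 -0.5 ] gap 0.00020968411743822556
t 16.35 pos [0.5476 0.0904 0.1203] localx,y mm 0.0 -27.8 toolyaw y 70.08 zaxis [ 0.  0. -1.]
F along slot 0.3 F [0.76 0.04 0.44] gap -0.00012953288527049454
t 16.5167 pos [0.5479 0.0913 0.1203] localx,y mm 0.1 -26.8 toolyaw y 70.08 zaxis [ 0.  0. -1.]
F along slot -0.05 F [ 0.21 -0.13  0.21] gap -8.584397219407447e-05
t 16.6833 pos [0.5482 0.0921 0.1203] localx,y mm 0.1 -26.0 toolyaw y 70.08 zaxis [-0. -0. -1.]
F along slot -0.95 F [-0.03 -1.    0.4 ] gap 0.00011775838982429729
t 16.85 pos [0.5484 0.0926 0.1203] localx,y mm 0.0 -25.5 toolyaw y 70.08 zaxis [-0.001 -0.001 -1.   ]
F along slot -3.14 F [-1.39 -2.84  1.87] gap 0.00026616875375260986
```

The lever is in click 2. Now the last push, stopping as soon as it jumps (about -18).

```bash

python3 -m inch '[{"dx":0,"dy":1,"dz":0,"wx":0,"wy":0,"wz":0},{"dx":0,"dy":0,"dz":0,"wx":0,"wy":0,"wz":0}]'>/dev/null; python3 where.py
python3 -m inch '[{"dx":0,"dy":1,"dz":0,"wx":0,"wy":0,"wz":0},{"dx":0,"dy":0,"dz":0,"wx":0,"wy":0,"wz":0}]'>/dev/null; python3 where.py
python3 -m inch '[{"dx":0,"dy":1,"dz":0,"wx":0,"wy":0,"wz":0},{"dx":0,"dy":0,"dz":0,"wx":0,"wy":0,"wz":0}]'>/dev/null; python3 where.py
python3 -m inch '[{"dx":0,"dy":1,"dz":0,"wx":0,"wy":0,"wz":0},{"dx":0,"dy":0,"dz":0,"wx":0,"wy":0,"wz":0}]'>/dev/null; python3 where.py
python3 -m inch '[{"dx":0,"dy":1,"dz":0,"wx":0,"wy":0,"wz":0},{"dx":0,"dy":0,"dz":0,"wx":0,"wy":0,"wz":0}]'>/dev/null; python3 where.py
python3 -m inch '[{"dx":0,"dy":1,"dz":0,"wx":0,"wy":0,"wz":0},{"dx":0,"dy":0,"dz":0,"wx":0,"wy":0,"wz":0}]'>/dev/null; python3 where.py
python3 -m inch '[{"dx":0,"dy":1,"dz":0,"wx":0,"wy":0,"wz":0},{"dx":0,"dy":0,"dz":0,"wx":0,"wy":0,"wz":0}]'>/dev/null; python3 where.py
python3 -m inch '[{"dx":0,"dy":1,"dz":0,"wx":0,"wy":0,"wz":0},{"dx":0,"dy":0,"dz":0,"wx":0,"wy":0,"wz":0}]'>/dev/null; python3 where.py
```

```text
t 17.0167 pos [0.5487 0.0934 0.1203] localx,y mm 0.1 -24.6 toolyaw y 70.07 zaxis [-0.001 -0.001 -1.   ]
F along slot -3.78 F [-1.39 -3.52  1.6 ] gap 2.4574308358703947e-05
t 17.1833 pos [0.5493 0.0949 0.1203] localx,y mm 0.1 -23.0 toolyaw y 70.06 zaxis [-0. -0. -1.]
F along slot -4.28 F [-2.23 -3.74  1.07] gap 0.00011583552206092146
t 17.35 pos [0.5497 0.0962 0.1203] localx,y mm 0.0 -21.7 toolyaw y 70.07 zaxis [ 0.     0.001 -1.   ]
F along slot -2.23 F [ 0.71 -2.64  0.87] gap 0.00016791418611648043
t 17.5167 pos [0.5501 0.0972 0.1203] localx,y mm -0.0 -20.5 toolyaw y 70.08 zaxis [ 0.     0.001 -1.   ]
F along slot -0.69 F [-0.53 -0.54 -0.65] gap 4.485931968867102e-07
t 17.6833 pos [0.5504 0.0982 0.1203] localx,y mm -0.0 -19.5 toolyaw y 70.08 zaxis [ 0.     0.001 -1.   ]
F along slot -1.29 F [ 1.06 -1.77  0.47] gap -2.308414713402255e-05
t 17.85 pos [0.5507 0.0991 0.1203] localx,y mm -0.0 -18.6 toolyaw y 70.08 zaxis [ 0.     0.001 -1.   ]
F along slot -0.43 F [ 0.79 -0.75 -1.02] gap 8.929320862268068e-05
t 18.0167 pos [0.551  0.1    0.1204] localx,y mm -0.1 -17.6 toolyaw y 70.08 zaxis [ 0.     0.001 -1.   ]
F along slot -0.62 F [-0.94 -0.31 -0.13] gap -0.0003172086327003001
t 18.1833 pos [0.5513 0.1009 0.1203] localx,y mm -0.1 -16.7 toolyaw y 70.08 zaxis [ 0.  0. -1.]
F along slot -0.65 F [ 0.1  -0.73 -0.96] gap 0.00021108564679749449
```

```bash

python3 -m inch '[{"dx":0,"dy":1,"dz":0,"wx":0,"wy":0,"wz":0},{"dx":0,"dy":1,"dz":0,"wx":0,"wy":0,"wz":0},{"dx":0,"dy":0,"dz":0,"wx":0,"wy":0,"wz":0},{"dx":0,"dy":0,"dz":0,"wx":0,"wy":0,"wz":0}]'>/dev/null; python3 where.py
python3 -m inch '[{"dx":0,"dy":1,"dz":0,"wx":0,"wy":0,"wz":0},{"dx":0,"dy":1,"dz":0,"wx":0,"wy":0,"wz":0},{"dx":0,"dy":0,"dz":0,"wx":0,"wy":0,"wz":0},{"dx":0,"dy":0,"dz":0,"wx":0,"wy":0,"wz":0}]'>/dev/null; python3 where.py
```

```text
t 18.5167 pos [0.552  0.1026 0.1203] localx,y mm -0.1 -14.9 toolyaw y 70.08 zaxis [-0.  0. -1.]
F along slot -0.58 F [-0.48 -0.44  0.59] gap 4.88873159345117e-05
t 18.85 pos [0.5527 0.1044 0.1203] localx,y mm -0.0 -12.9 toolyaw y 70.08 zaxis [ 0. -0. -1.]
F along slot 0.06 F [ 0.84 -0.25 -0.21] gap 1.38248227360566e-05
```

It's free up to -12.9. I won't touch the lever again. I'll back off, lift, swing clear and check with the cameras.

```bash

python3 -m inch '[{"dx":0,"dy":-6,"dz":0,"wx":0,"wy":0,"wz":0},{"dx":0,"dy":-8,"dz":0,"wx":0,"wy":0,"wz":0},{"dx":0,"dy":-4,"dz":-10,"wx":0,"wy":0,"wz":0},{"dx":0,"dy":0,"dz":-20,"wx":0,"wy":0,"wz":0},{"dx":0,"dy":0,"dz":-25,"wx":0,"wy":0,"wz":0},{"dx":0,"dy":0,"dz":-25,"wx":0,"wy":0,"wz":0},{"dx":0,"dy":0,"dz":-25,"wx":0,"wy":0,"wz":0},{"dx":0,"dy":0,"dz":-15,"wx":0,"wy":0,"wz":0}]'>/dev/null; python3 where.py
python3 -m inch '[{"dx":15,"dy":-10,"dz":0,"wx":0,"wy":0,"wz":0},{"dx":20,"dy":-20,"dz":0,"wx":0,"wy":0,"wz":0},{"dx":20,"dy":-30,"dz":0,"wx":0,"wy":0,"wz":0},{"dx":20,"dy":-30,"dz":0,"wx":0,"wy":0,"wz":0},{"dx":20,"dy":-30,"dz":0,"wx":0,"wy":0,"wz":0},{"dx":15,"dy":-20,"dz":0,"wx":0,"wy":0,"wz":0},{"dx":0,"dy":-10,"dz":0,"wx":0,"wy":0,"wz":0},{"dx":0,"dy":0,"dz":0,"wx":0,"wy":0,"wz":0}]'>/dev/null;python3 -m inch '[{"dx":0,"dy":0,"dz":0,"wx":0,"wy":0,"wz":0},{"dx":0,"dy":0,"dz":0,"wx":0,"wy":0,"wz":0}]'>/dev/null; python3 where.py
python3 - <<'E'
from h import *
from cell import sense,capture
C=np.array([.5572,.1165]);a=np.radians(69.7);Y=np.array([np.cos(a),np.sin(a)]);X=np.array([np.sin(a),-np.cos(a)])
for n in("scene","top"):
    c=capture(n);im=c["pixels"][:,:,::-1];np.savez(n+"4.npz",**c)
    x,y,w,h=(255,220,145,135) if n=="scene" else (205,130,165,150)
    cv2.imwrite(f"pics/{n}4.png",cv2.resize(im[y:y+h,x:x+w],None,fx=4,fy=4,interpolation=cv2.INTER_CUBIC))
    for tag in (load(n+"0.npz"),c):
        Q=cloud(tag).reshape(-1,3);l=np.c_[(Q[:,:2]-C)@X,(Q[:,:2]-C)@Y,Q[:,2]]*1e3
        k=(abs(l[:,0])<30)&(abs(l[:,1])<60)&(l[:,2]>118)&(l[:,2]<132)
        print(n,k.sum(),np.median(l[k],0),(l[k].min(0)+l[k].max(0))/2)
E
```

```text
t 19.5167 pos [0.5474 0.0869 0.2446] localx,y mm 1.1 -31.2 toolyaw y 70.04 zaxis [ 0.005  0.    -1.   ]
F along slot 0.78 F [ 0.15  0.78 -0.19] gap -5.9261546263024155e-05
t 20.35 pos [ 0.3923 -0.016   0.2408] localx,y mm -108.7 -181.5 toolyaw y 70.06 zaxis [ 0.001  0.    -1.   ]
F along slot -0.11 F [-0.9   0.21 -0.57] gap 0.00019324238680782017
scene 39 [  6.52655422 -21.3101412  123.18368557] [  5.2356468  -22.09496187 123.12129587]
scene 34 [  6.96182684   9.43377    122.5258915 ] [  5.88358795   9.29006054 123.87011261]
top 49 [ -3.47911089 -23.0934097  123.54965208] [ -2.58336074 -22.89264104 124.27337813]
top 51 [ -2.64722056   8.90471217 123.01023702] [ -2.49808291   9.08871891 123.55393252]
```

View pics/scene4.png

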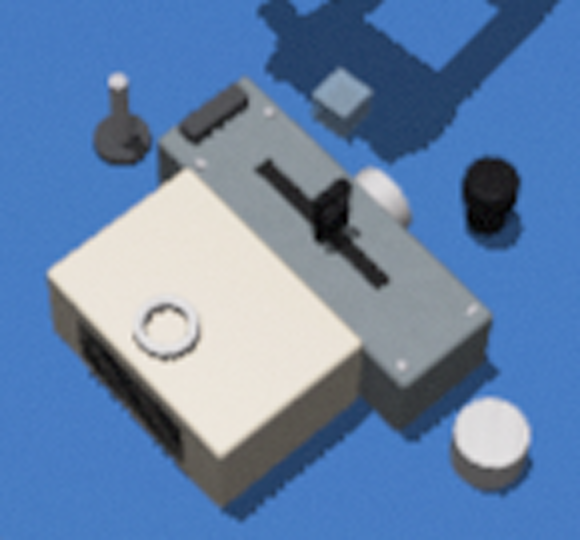

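View pics/top4.png

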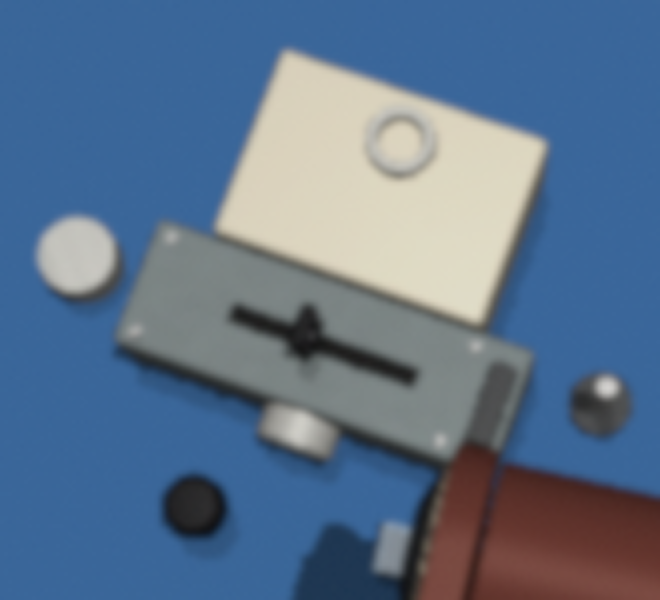

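The lever, at (332,210) in the scene crop and (306,333) in the top crop, has moved 31–32 mm from its start in click 1. It now stands at local y of about +9 mm, where click 3 would be +8. The loose things haven't moved and the hand is clear.

```bash
python3 -c "
from cell import finish_job;print(finish_job())"
```

```text
the job is handed in; nothing more can be done
None
```

The lever is resting in the third click from home with the hand clear, and I handed the job in at about 20.5 s of the 70 s allowed.

- **Homing:** with shut fingertips I pushed the lever from click 1 to its home stop. It held stiff up to about 12 N there, with contact 16 mm on from the first contact.
- **Counting clicks:** I then pushed it the other way from the block side in 1 mm steps. I felt three rises and releases, each peaking at about 4 to 5 N. Contact came at tool positions −58, −42 and −26 mm along the slot, one detent (16 mm) apart.
- **Final position:** both cameras show the lever 31–32 mm beyond its starting click 1. That puts it at about +9 mm along the slot, where click 3 is +8 mm and my measurement error is about 2 mm.
- **Third click not re-touched:** I moved to within about 3 mm of where contact would be, felt nothing, and backed off so as not to push it past. That the lever sits in the third click therefore rests on the camera check and the felt release.
- **Surroundings:** the bystanders in view (eyepiece, ring, cube, post and can) look unmoved. I did not re-check the screwdriver and pen up close, but the hand stayed well above the pen and away from the screwdriver.
- **Camera disagreement:** the two cameras differed by about 9 mm across the slot in placing the box and lever. That did not affect the work along the slot.

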